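# Pump up the pressure sprayer in the art room

### The arm

A 6-joint arm with a two-finger parallel gripper is mounted at the origin on the work surface. World frame = base frame: x ahead of the robot, y to its left, z up, the work surface at z = 0. Lengths are in m, angles in rad, forces in N, time in s.
With the tool pointing down it reaches from about 0.275 to 0.75 m from the base axis. Payload 10.2 kg.
Tool frame: the origin (TCP) lies midway between the tips of the shut fingers; the grasp point (between the pads) lies 19 mm behind it; z points along the fingers, y is the direction in which the jaws open and shut (so a half turn about z gives the same grasp; the last joint's range is limited). The gripper opens to 85 mm and grips with 20 to 120 N. Pads are 22 mm wide; open, the fingers measure 114 mm over their backs; the gripper's body (76 mm by 85 mm) begins 54 mm behind the grasp point. The pads swing forward as they close: fully open they stand 13 mm farther back than shut.
Start: joints at [-1.512, 0.313, 1.498, -0, 1.331, -0.223], TCP at [0.146, -0.504, 0.231] pointing down, gripper open.
Joint ranges: [-2.94, 2.94], [-0.97, 2.17], [0.19, 2.56], [-1.23, 4.37], [0.02, 3.11], [-2.88, 2.88]. Speed limits (rad/s): [2.39, 2.39, 3.01, 3.14, 3.14, 3.14].

### API

Orientations are given as a rotation vector (axis times angle).
In Python, from workcell import status, cams, ctrl gives the robot as it stands.
- The arm moves only by the shell command python3 -m crank 'ROWS' [FORCE]. ROWS is JSON, a list of rows, each a list of 3 entries, a list of its own where there are three numbers: the finger opening in m, from 0 to 0.0854, then the shift along the world's x, y, z in m, then the turn about the world's z in rad. A call has 1 to 12 rows; each row shifts and turns the commanded pose from where the row before left it; what a row does not reach is not made up. A row lasts 1/12 s, in which the tool goes at most 41.7 mm and 7.16 degrees, less where a joint would pass 70% of its speed; a pose out of reach is approached as far as the arm can. A call is refused whole if a number of a shift passes 0.0417 or a number of a turn 0.125, either way. A call with a gripper value outside its range is refused whole. The fingers move at their own pace and stop on an object; FORCE is the grip in N (left out, the last holds). Time passes only in rows, so rows that do not move let the fingers close. It gives the time, the measured TCP pose, the force and the opening at its end, in the units of the state.
- status.get_state(): the state, without advancing time (a new reading comes with each control period).
- cams.camera(name): name is "side" or "top" or "wrist"; returns (picture, depth): 480x640x3 uint8, red, green, blue; 480x640 float32, m along the optical axis (not along the pixel's ray), 0 where there is no reading.
- cams.camera_model(name): a dict with "vertical_fov" (degrees; the focal length in pixels is half the picture's height over the tangent of half this angle, whatever the lens; pixels are square), "cx", "cy" (the principal point, pixels), "position" and "attitude" of the camera in the world; the wrist camera has in their place "tool_from_camera" (4x4, takes a point from camera to tool coordinates, whose origin is the TCP and whose axes are the flange's). Camera axes: x right, y down, z forward; pixel columns grow to the right and rows downward; lengths in m; the calibration is good to about 2 mm. A picture is of the moment at which its call begins: read the wrist's pose just before it. camera_model takes no time and is no camera call.
- ctrl.close_job(): hands the job in, once; it reports no verdict.
The state is a dict: "time_s": time; "q": joint angles; "joint_velocities": joint speeds; "tau": joint torques, N m; "tcp_pos": TCP position; "eef_rot": TCP orientation; "ft_force": force on the tool from outside, world axes, zero at the start; "torque": the same for the moment, N m; "finger_gap": finger opening in m.
Only numpy, scipy, OpenCV 4.12 (cv2) and the standard library are available. Lean on these libraries where they do the work, as an engineer would, in place of code of your own. Each camera call takes 0.05 s, during which the arm holds its last target.

### The job

Pump up the water sprayer for damping the paper: push its pump plunger down from above with the fingertips in full strokes, letting the spring bring it all the way back up after each, until the pressure pin beside the plunger stands fully out; then move the hand clear. Do not touch the pin itself, do not lift, tip or shove the sprayer, and leave everything else on the table where it is.

Things in the scene. Friction and masses are not known exactly. Their poses are not given: they have to be found in the camera images.
- sprayer: loose 1 litre pump-up pressure sprayer, 0.8 kg, upright on the table: white tank 110 mm across, 158 mm high, black collar, grey head to 206 mm; brass-tipped nozzle reaching 95 mm out along its +y at 184 mm height, pistol grip 105 mm out along its -y at 160 to 200 mm height, pressure pin on its +x side. Origin: centre of the underside; z up through the plunger
- plunger (a joint): pump plunger, slides straight down along the sprayer's axis: 0 = all the way up (rest), 0.040 m = pressed home. A spring returns it: about 3 N at the top, growing to 9 N at the bottom, a little more when pushed fast
- plunger_top (a point): centre of the flat top (36 mm across) of the plunger's black mushroom knob (46 mm across, 20 mm high, on a 12 mm steel rod); on the sprayer's axis, 270 mm above the table at rest and 230 mm when pressed home; z up, moves with the plunger
- pin (a joint): pressure pin, plain steel, 9 mm thick, slides up out of a grey gland on the head: 0 = in (tip 3 mm above the gland), 0.028 m = fully out, as far as pumping takes it. Starts between 0 and 0.012. A full stroke raises it about 6 mm as the plunger goes down, a half stroke at most 3 mm, less than half hardly anything; it then stays there. An extra stroke once it is fully out changes nothing
- pin_tip (a point): top end of the pressure pin, 39 mm from the plunger's axis towards the sprayer's +x, 203 mm above the table when in, about 231 mm when fully out; a black ring 3 mm wide round the pin's foot stands clear above the gland when it is fully out
- paint_pump: bystander beside the sprayer, loose: blue paint bottle 72 mm across with paper label and a white hand-pump top, 198 mm high, no pin; origin centre of the underside
- glue_stick: bystander beside the sprayer, loose: glue stick 27 mm across, 92 mm high, upright; origin centre of the underside
- paint_bottle: bystander, loose: capped orange paint bottle 60 mm across, 165 mm high; origin centre of the underside
- brush_jar: bystander, loose: glass jar 80 mm across and 110 mm high with brushes up to 230 mm; origin centre of the underside
- tape_roll: bystander, loose: roll of tape lying flat, 100 mm across, 25 mm high; origin centre of the underside
- water_cup: bystander, loose: clear plastic cup about 76 mm across the rim, 90 mm high; origin centre of the underside
- palette: bystander, loose: white paint palette 160 x 110 x 14 mm; origin centre of the underside
- scissors: bystander, loose: scissors about 160 mm long lying on the drawing board; origin on the underside near the pivot, blades to its +x

How it is judged:
By the outcome, as a careful person would: the job done as asked, in the order asked, and still so for the second after the job is handed in, with the robot touching nothing.
It also fails if it takes over 45 s, if anything falls off the work surface, if the arm or the gripper's body presses on something with over 40 N, if the wrist force passes 120 N, or if a joint passes its speed limit or range.

## Working session

There is one attempt and no reset: what is moved stays moved. The work goes in short steps, Python scripts to look and compute and a shell command to move; the robot and the scene stay as the last step left them, time stands still between calls to the robot, and variables do not carry over. Pictures are saved under pics/ and viewed, and the job is handed in when it is done.

```bash
mkdir -p pics; ls; cat > h.py <<'E'
import numpy as np, cv2
from workcell import status, cams, ctrl
from scipy.spatial.transform import Rotation as R
def snap(name,fn):
    s=status.get_state(); p,d=cams.camera(name)
    cv2.imwrite('pics/'+fn+'.png',p[:,:,::-1]); np.savez('pics/'+fn+'.npz',p=p,d=d,tp=s['tcp_pos'],er=s['eef_rot'])
    return p,d
E
python3 - <<'E'
from h import *
for n in("side","top","wrist"):
    snap(n,n+'0'); print(n,cams.camera_model(n))
print(status.get_state())
E
```

```text
pics
side {'vertical_fov': 52.07863929085939, 'cx': 318.88809204870853, 'cy': 234.38259563859006, 'position': array([0.19916204, 0.94787189, 0.8063499 ]), 'attitude': array([-0.41673782,  2.56158962, -1.42708211])}
top {'vertical_fov': 54.72582755375423, 'cx': 320.59339113084053, 'cy': 246.03642792724887, 'position': array([0.37318582, 0.02803193, 1.30486143]), 'attitude': array([-2.13878988,  2.16669924, -0.19443599])}
wrist {'vertical_fov': 64.62393073233737, 'cx': 316.3748534230215, 'cy': 238.16144773766777, 'tool_from_camera': array([[-1.40609116e-04, -9.61183461e-01, -2.75910012e-01,
         7.01880307e-02],
       [ 9.99999855e-01, -2.78729671e-04,  4.61386859e-04,
         7.10543180e-04],
       [-5.20381725e-04, -2.75909907e-01,  9.61183360e-01,
        -1.42112617e-01],
       [ 0.00000000e+00,  0.00000000e+00,  0.00000000e+00,
         1.00000000e+00]])}
{'time_s': 0.15, 'q': array([-1.51242863e+00,  3.13319880e-01,  1.49823877e+00, -2.26478129e-05,
        1.33100740e+00, -2.23411128e-01]), 'joint_velocities': array([ 9.65763597e-04, -9.85719614e-05, -1.83202172e-03,  6.86316831e-04,
       -2.42456093e-04, -6.94069027e-04]), 'tau': array([ 1.51618577e-03, -4.12380266e+01, -2.59789377e+01, -7.19727041e-05,
        3.31788513e-03,  1.27646987e-05]), 'tcp_pos': array([ 0.14594987, -0.50410858,  0.23087631]), 'eef_rot': array([-3.10950070e+00, -4.41026178e-01, -9.15698091e-05]), 'ft_force': array([ 0.34512672, -0.03372226,  0.15331738]), 'torque': array([ 0.02651211, -0.04058678,  0.04566003]), 'finger_gap': 0.08585079824028612}
```

View pics/side0.png

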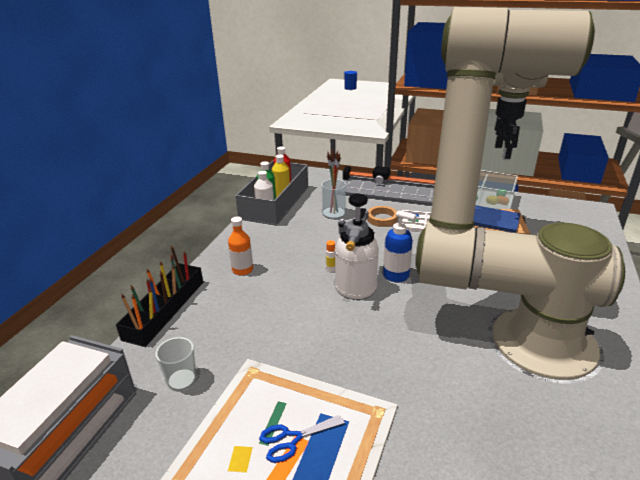

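View pics/top0.png

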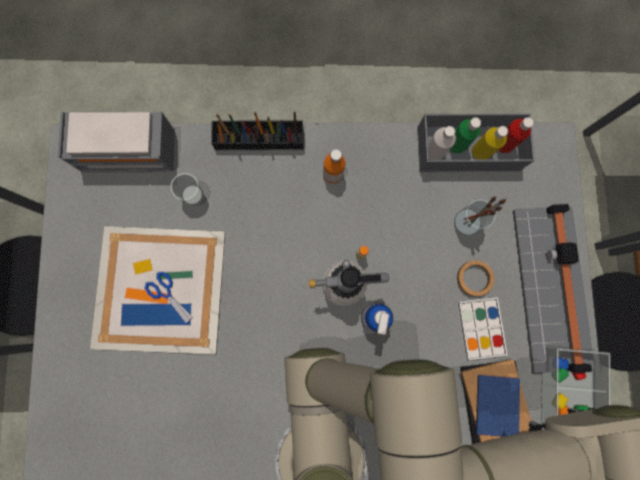

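The side and top views show the sprayer near pixel (356,250) side and (348,280) top. The nozzle points to image left in the top view. Next I'll enlarge both.

```bash
python3 - <<'E'
from h import *
a=cv2.imread('pics/side0.png')[180:310,300:430]; b=cv2.imread('pics/top0.png')[225:355,290:420]
cv2.imwrite('pics/c0.png',np.hstack([cv2.resize(x,(400,400),interpolation=cv2.INTER_CUBIC) for x in(a,b)]))
E
```

```text
(no output)
```

View pics/c0.png

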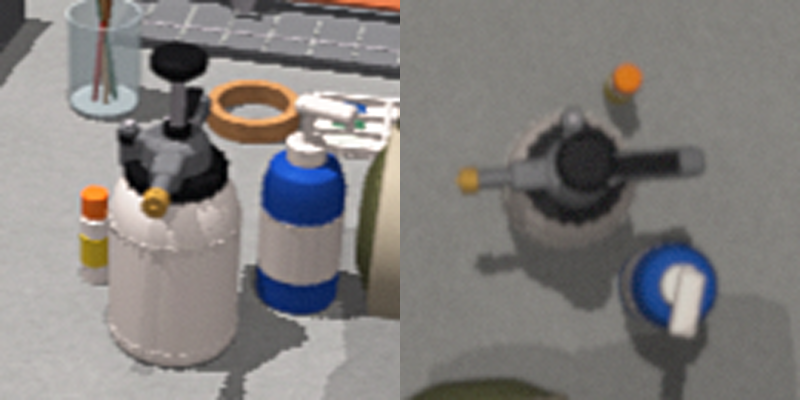

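The crops put the knob top at about (350,277.6) in the top view and (358.5,198) in the side view. The pin gland shows at (346,264) in the top view.

```bash
cat >> h.py <<'E'
def ray(n,u,v,tp=None,er=None):
    m=cams.camera_model(n); f=240/np.tan(np.radians(m['vertical_fov']/2))
    d=np.array([(u-m['cx'])/f,(v-m['cy'])/f,1])
    if n=='wrist':
        T=m['tool_from_camera']; Q=R.from_rotvec(er).as_matrix()
        return Q@T[:3,3]+tp, Q@T[:3,:3]@d
    return m['position'],R.from_rotvec(m['attitude']).as_matrix()@d
def atz(n,u,v,z,*a):
    o,d=ray(n,u,v,*a); return o+d*(z-o[2])/d[2]
def proj(n,P,tp=None,er=None):
    m=cams.camera_model(n); f=240/np.tan(np.radians(m['vertical_fov']/2))
    if n=='wrist':
        T=m['tool_from_camera']; Q=R.from_rotvec(er).as_matrix(); o=Q@T[:3,3]+tp; M=Q@T[:3,:3]
    else: o=m['position']; M=R.from_rotvec(m['attitude']).as_matrix()
    c=M.T@(np.array(P)-o); return c[0]/c[2]*f+m['cx'],c[1]/c[2]*f+m['cy']
E
python3 - <<'E'
from h import *
print('top knob',atz('top',350.1,277.6,.27),'side knob',atz('side',358.5,198,.27))
print('nozzle',atz('top',290+68*.325,225+180*.325,.184),'grip',atz('top',290+292*.325,225+160*.325,.2),'pin',atz('top',345.9,264,.205))
dt=np.load('pics/top0.npz')['d'];ds=np.load('pics/side0.npz')['d']
for n,d,u,v in(('top',dt,350,278),('side',ds,358,198)):
    o,r=ray(n,u,v); print(n,d[v,u],o+r*d[v,u])
for nm,u,v,z in (('glue',290+227*.325,225+78*.325,.092),('paintpump',290+280*.325,225+285*.325,.198)): print(nm,atz('top',u,v,z))
E
```

```text
top knob [ 0.46190904 -0.06497473  0.27      ] side knob [ 0.45993438 -0.05679096  0.27      ]
nozzle [0.45618471 0.01959991 0.184     ] grip [ 0.46828614 -0.15481138  0.2       ] pin [ 0.50015226 -0.0615646   0.205     ]
top 1.0402128 [ 0.46118792 -0.06491059  0.2679664 ]
side 1.1630026 [ 0.46141243 -0.05778946  0.26928381]
glue [ 0.54901082 -0.11906402  0.092     ]
paintpump [ 0.37228956 -0.14237856  0.198     ]
```

The measured points fit the given sizes: knob height is 0.268 to 0.269 m and the pin sits about 39 mm from the axis. The sprayer axis is near (0.461,-0.062), with yaw about +0.07. I'll raise and shut the fingers, then approach to stand off and look with the wrist camera.

```bash
python3 -m crank '[[0,[0,0,0.03],0],[0,[0,0,0.035],0],[0,[0,0,0.035],0],[0,[0.015,0.02,0.02],0],[0,[0.02,0.028,0],0],[0,[0.02,0.028,0],0],[0,[0.02,0.028,0],0],[0,[0.02,0.028,0],0],[0,[0.02,0.028,0],0],[0,[0.02,0.028,0],0],[0,[0.02,0.028,0],0],[0,[0.02,0.028,0],0]]' 40
```

```text
time_s: 1.15
tcp_pos: [0.3215, -0.2587, 0.3512]
eef_rot: [-3.11, -0.441, 0.0]
ft_force: [-0.2, -0.2, -0.1]
finger_gap: 0.0001
```

```bash
python3 -m crank '[[0,[0.015,0.028,0],0],[0,[0.015,0.028,0],0],[0,[0.015,0.028,0],0],[0,[0.015,0.028,0],0],[0,[0.01,0.028,0],0],[0,[0,0.01,0],0],[0,[0,0,0],0],[0,[0,0,0],0]]'
python3 - <<'E'
from h import *
snap('wrist','w1'); s=status.get_state(); print(s['tcp_pos'],s['eef_rot'],s['ft_force'])
E
```

```text
time_s: 1.82
tcp_pos: [0.3908, -0.1104, 0.3512]
eef_rot: [3.11, 0.443, -0.0]
ft_force: [-0.3, -0.6, 0.7]
finger_gap: -0.0001
[ 0.3907719  -0.110999    0.35121979] [ 3.11032826e+00  4.40433728e-01 -4.23905626e-04] [0.54705326 0.58172491 0.333109  ]
```

View pics/w1.png

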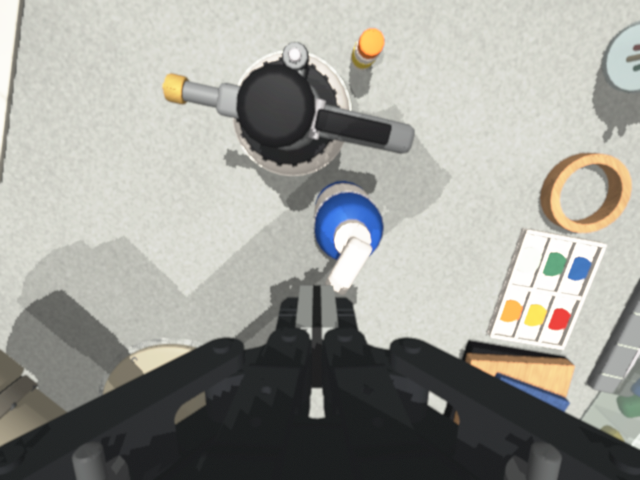

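The wrist view shows the knob at about (275,105), the pin in its gland at (295,55), the nozzle at (176,88) and the grip end at (400,138). I'll enlarge it.

```bash
python3 - <<'E'
from h import *
a=cv2.imread('pics/w1.png')[20:170,160:340]
cv2.imwrite('pics/c1.png',cv2.resize(a,(720,600),interpolation=cv2.INTER_CUBIC))
z=np.load('pics/w1.npz');A=(z['tp'],z['er'])
print('knob',atz('wrist',275,105,.27,*A),'pin',atz('wrist',294,54,.205,*A),'noz',atz('wrist',164,87,.184,*A),'grip',atz('wrist',412,138,.195,*A))
d=z['d']; print(d[100:110:5,270:280:5]); o,r=ray('wrist',275,105,*A); print(o+r*d[105,275])
u,v=np.meshgrid(np.arange(220,330),np.arange(55,155)); D=d[55:155,220:330]
P=np.array([[ (lambda o,r:o+r*D[i,j])(*ray('wrist',u[i,j],v[i,j],*A)) for j in range(0,110)] for i in range(0,100)])
m=(P[...,2]>.262); print('mean top',P[m].mean(0),m.sum(),P[m].min(0),P[m].max(0))
E
```

```text
knob [ 0.46445829 -0.06594781  0.27      ] pin [ 0.50227945 -0.06281431  0.205     ] noz [0.45576363 0.02821977 0.184     ] grip [ 0.47254732 -0.16333806  0.195     ]
[[0.21049005 0.21148777]
 [0.21233408 0.21150692]]
[ 0.46447093 -0.06589406  0.26953008]Traceback (most recent call last):
  File "<stdin>", line 8, in <module>
  File "h.py", line 9, in ray
    m=cams.camera_model(n); f=240/np.tan(np.radians(m['vertical_fov']/2))
ValueError: time passes only in moves, steps and waits
```

View pics/c1.png

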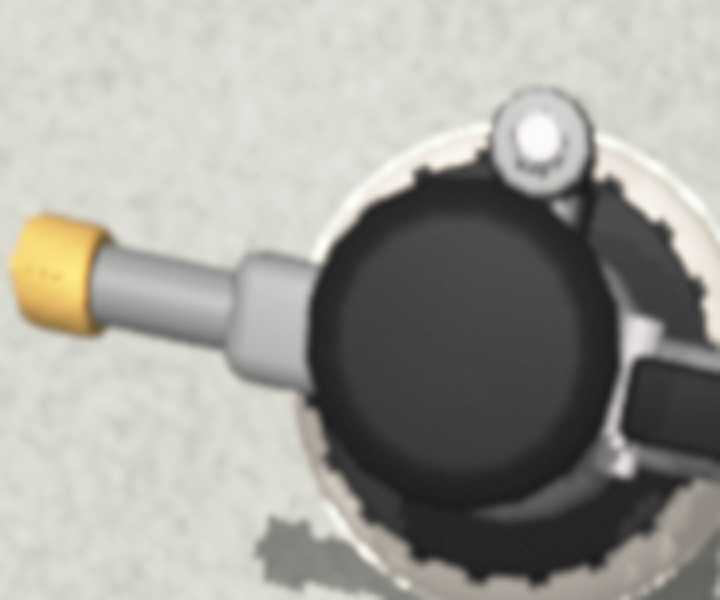

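The flat top's centre is at (275,105), which gives the axis as (0.4635,-0.066). All the measurements agree within about 2 mm. The pin is almost in, with its tip at (294,54). Next I'll move over the knob and down to about z 0.29.

```bash
python3 -m crank '[[0,[0.024,0.015,0],0],[0,[0.024,0.015,0],0],[0,[0.0245,0.015,0],0],[0,[0,0,-0.02],0],[0,[0,0,-0.02],0],[0,[0,0,-0.02],0],[0,[0,0,0],0],[0,[0,0,0],0],[0,[0,0,0],0]]'
python3 - <<'E'
from h import *
snap('wrist','w2');snap('side','s2'); s=status.get_state(); print(s['tcp_pos'],s['ft_force'])
b=cv2.imread('pics/side0.png');a=cv2.imread('pics/s2.png')[150:310,300:440]
w=cv2.imread('pics/w2.png')
cv2.imwrite('pics/c2.png',np.hstack([cv2.resize(w[:,100:500],(400,480)),cv2.resize(a,(400,480),interpolation=cv2.INTER_CUBIC)]))
print(proj('wrist',[.4635,-.066,.27],s['tcp_pos'],s['eef_rot']))
E
```

```text
time_s: 2.62
tcp_pos: [0.4638, -0.0662, 0.2926]
eef_rot: [3.11, 0.439, 0.002]
ft_force: [0.3, -0.3, 0.8]
finger_gap: 0.0003
[ 0.46383556 -0.06591481  0.29260425] [0.68791927 0.18088041 0.63284924]
(np.float64(314.6054590382864), np.float64(285.94666354686035))
```

View pics/c2.png

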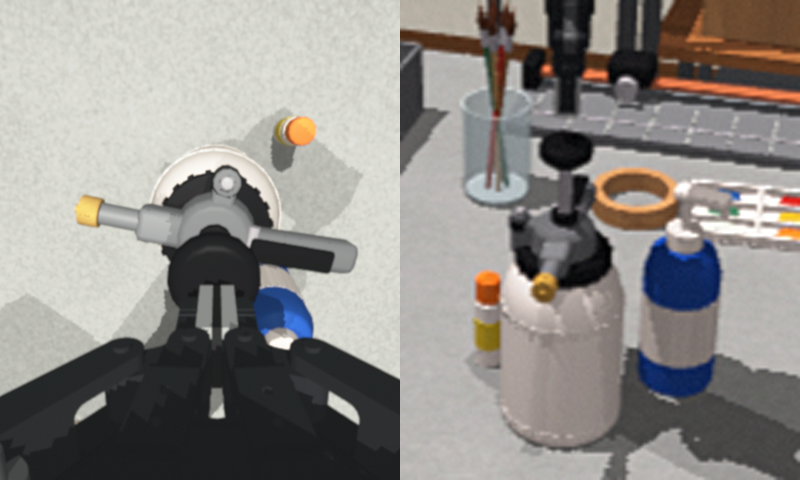

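The shut fingertips are centred over the knob, seen at about (313,280) in the wrist view against a predicted (315,286). First stroke: a moderate press down to about 0.231.

```bash
python3 -m crank '[[0,[0,0,-0.012],0],[0,[0,0,-0.012],0],[0,[0,0,-0.008],0],[0,[0,0,-0.01],0],[0,[0,0,-0.01],0],[0,[0,0,-0.008],0],[0,[0,0,-0.002],0],[0,[0,0,0],0],[0,[0,0,0],0]]'
```

```text
time_s: 3.47
tcp_pos: [0.4641, -0.0657, 0.2309]
eef_rot: [3.109, 0.441, 0.004]
ft_force: [-1.0, -1.0, 9.1]
finger_gap: 0.0001
```

```bash
python3 -m crank '[[0,[0,0,-0.001],0],[0,[0,0,0],0],[0,[0,0,0],0]]'; python3 -m crank '[[0,[0,0,-0.001],0],[0,[0,0,0],0],[0,[0,0,0],0]]'
python3 - <<'E'
from h import *
snap('wrist','w3');snap('side','s3'); s=status.get_state(); print(s['tcp_pos'],s['ft_force'])
a=cv2.imread('pics/s3.png')[150:310,300:440]
w=cv2.imread('pics/w3.png')
cv2.imwrite('pics/c3.png',np.hstack([cv2.resize(w[100:340,200:400],(400,480)),cv2.resize(a,(400,480),interpolation=cv2.INTER_CUBIC)]))
E
```

```text
time_s: 3.72
tcp_pos: [0.4641, -0.0658, 0.23]
eef_rot: [3.109, 0.441, 0.004]
ft_force: [0.1, -0.6, 9.5]
finger_gap: 0.0001
time_s: 3.97
tcp_pos: [0.4643, -0.0658, 0.2299]
eef_rot: [3.108, 0.441, 0.006]
ft_force: [-3.4, 1.7, 17.1]
finger_gap: 0.0001
[ 0.46430814 -0.06580264  0.22996021] [-4.11402746  0.30577461 16.95376228]
```

View pics/c3.png

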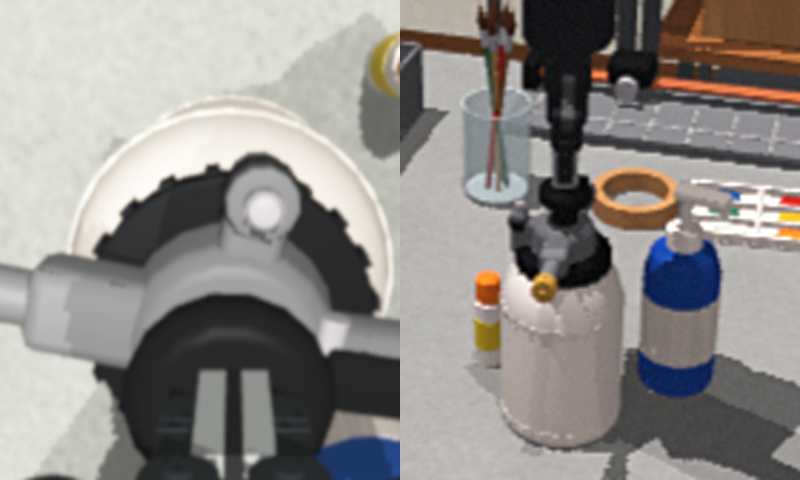

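The stop is reached at z 0.230 with 17 N, and the sprayer has not moved. The pin at crop (263,205) now stands out a little. I'll release fully, look, then stroke again.

```bash
python3 -m crank '[[0,[0,0,0.012],0],[0,[0,0,0.013],0],[0,[0,0,0.013],0],[0,[0,0,0.012],0],[0,[0,0,0],0],[0,[0,0,0],0],[0,[0,0,0],0]]'
python3 - <<'E'
from h import *
snap('side','s4');snap('wrist','w4'); s=status.get_state(); print(s['tcp_pos'],s['ft_force'])
a=cv2.imread('pics/s4.png')[170:290,310:410]
w=cv2.imread('pics/w4.png')[100:340,200:400]
cv2.imwrite('pics/c4.png',np.hstack([cv2.resize(x,(400,480),interpolation=cv2.INTER_CUBIC) for x in (w,a)]))
E
python3 -m crank '[[0,[0,0,-0.012],0],[0,[0,0,-0.012],0],[0,[0,0,-0.011],0],[0,[0,0,-0.01],0],[0,[0,0,-0.005],0],[0,[0,0,0],0],[0,[0,0,0],0],[0,[0,0,0],0]]'
```

```text
time_s: 4.65
tcp_pos: [0.4632, -0.0653, 0.2766]
eef_rot: [-3.11, -0.441, 0.001]
ft_force: [-0.9, -0.2, -0.1]
finger_gap: 0.0001
[ 0.46321493 -0.06521501  0.27648215] [0.39940652 0.47174718 0.35118022]
time_s: 5.42
tcp_pos: [0.4643, -0.0656, 0.2299]
eef_rot: [3.108, 0.441, 0.006]
ft_force: [-4.1, 2.3, 22.7]
finger_gap: -0.0001
```

View pics/c4.png

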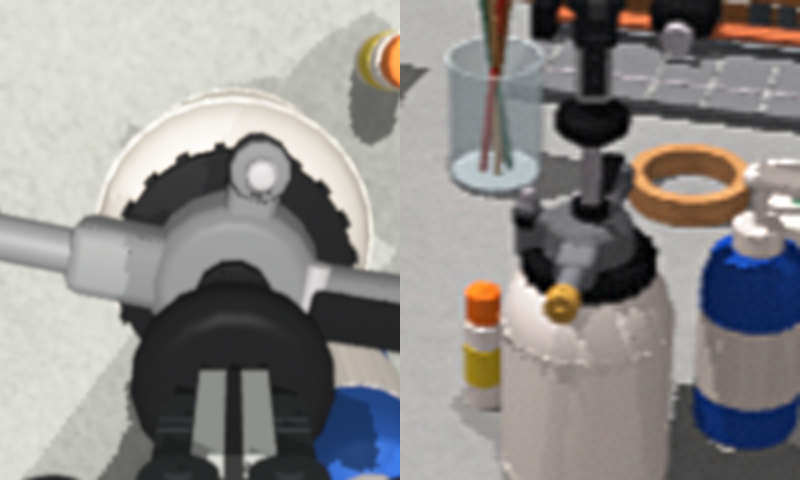

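The knob returned fully with the fingers just clear. Stroke 2 reached the stop. Strokes 3 and 4 come next.

```bash
python3 -m crank '[[0,[0,0,0.012],0],[0,[0,0,0.013],0],[0,[0,0,0.013],0],[0,[0,0,0.012],0],[0,[0,0,0],0],[0,[0,0,0],0],[0,[0,0,0],0]]'
python3 -m crank '[[0,[0,0,-0.012],0],[0,[0,0,-0.012],0],[0,[0,0,-0.011],0],[0,[0,0,-0.01],0],[0,[0,0,-0.005],0],[0,[0,0,0],0],[0,[0,0,0],0],[0,[0,0,0],0]]'
python3 -m crank '[[0,[0,0,0.012],0],[0,[0,0,0.013],0],[0,[0,0,0.013],0],[0,[0,0,0.012],0],[0,[0,0,0],0],[0,[0,0,0],0],[0,[0,0,0],0]]'
python3 - <<'E'
from h import *
snap('side','s5');snap('wrist','w5')
a=cv2.imread('pics/s5.png')[170:290,310:410]
w=cv2.imread('pics/w5.png')[100:340,200:400]
cv2.imwrite('pics/c5.png',np.hstack([cv2.resize(x,(400,480),interpolation=cv2.INTER_CUBIC) for x in (w,a)]))
E
python3 -m crank '[[0,[0,0,-0.012],0],[0,[0,0,-0.012],0],[0,[0,0,-0.011],0],[0,[0,0,-0.01],0],[0,[0,0,-0.005],0],[0,[0,0,0],0],[0,[0,0,0],0],[0,[0,0,0],0]]'
python3 -m crank '[[0,[0,0,0.012],0],[0,[0,0,0.013],0],[0,[0,0,0.013],0],[0,[0,0,0.012],0],[0,[0,0,0],0],[0,[0,0,0],0],[0,[0,0,0],0]]'
```

```text
time_s: 6.0
tcp_pos: [0.4631, -0.0652, 0.2761]
eef_rot: [-3.11, -0.441, 0.003]
ft_force: [0.1, 0.2, 0.0]
finger_gap: -0.0002
time_s: 6.67
tcp_pos: [0.4643, -0.0656, 0.2298]
eef_rot: [3.108, 0.441, 0.006]
ft_force: [-6.2, 1.2, 27.3]
finger_gap: 0.0004
time_s: 7.25
tcp_pos: [0.4631, -0.0651, 0.2759]
eef_rot: [-3.109, -0.441, 0.003]
ft_force: [0.2, -0.9, -0.6]
finger_gap: -0.0002
time_s: 8.02
tcp_pos: [0.4643, -0.0656, 0.2299]
eef_rot: [3.108, 0.441, 0.006]
ft_force: [-4.8, 2.2, 23.4]
finger_gap: -0.0001
time_s: 8.6
tcp_pos: [0.4631, -0.0652, 0.276]
eef_rot: [-3.109, -0.441, 0.003]
ft_force: [0.2, 0.3, -1.0]
finger_gap: 0.0
```

View pics/c5.png

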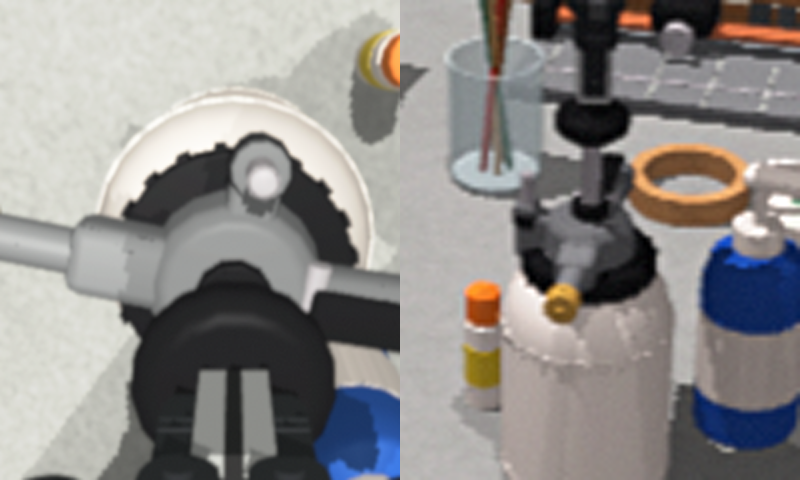

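After three strokes the pin stands well above the gland at side crop (527,180). Stroke 4 is also done, so I'll do the fifth and then look.

```bash
cat > look.py <<'E'
import sys
from h import *
k=sys.argv[1]
snap('side','s'+k);snap('wrist','w'+k)
a=cv2.imread('pics/s%s.png'%k)[200:260,320:370]
w=cv2.imread('pics/w%s.png'%k)[100:340,200:400]
cv2.imwrite('pics/c%s.png'%k,np.hstack([cv2.resize(x,(400,480),interpolation=cv2.INTER_CUBIC) for x in (w,a)]))
for z in (.203,.215,.221,.227,.231): print(z,proj('side',[.5025,-.063,z]))
E
python3 look.py 6
python3 -m crank '[[0,[0,0,-0.012],0],[0,[0,0,-0.012],0],[0,[0,0,-0.011],0],[0,[0,0,-0.01],0],[0,[0,0,-0.005],0],[0,[0,0,0],0],[0,[0,0,0],0],[0,[0,0,0],0]]'
python3 -m crank '[[0,[0,0,0.012],0],[0,[0,0,0.013],0],[0,[0,0,0.013],0],[0,[0,0,0.012],0],[0,[0,0,0],0],[0,[0,0,0],0],[0,[0,0,0],0]]'
python3 look.py 7
```

```text
0.203 (np.float64(341.89034902563276), np.float64(218.73841476505143))
0.215 (np.float64(341.9113424803109), np.float64(214.4981644679836))
0.221 (np.float64(341.92192130285565), np.float64(212.3614577598264))
0.227 (np.float64(341.93255542775734), np.float64(210.21358110185193))
0.231 (np.float64(341.93967578241296), np.float64(208.77541447293967))
time_s: 9.37
tcp_pos: [0.4643, -0.0656, 0.2299]
eef_rot: [3.108, 0.441, 0.006]
ft_force: [-4.6, 1.9, 23.0]
finger_gap: -0.0002
time_s: 9.95
tcp_pos: [0.4631, -0.0652, 0.2761]
eef_rot: [-3.109, -0.441, 0.003]
ft_force: [0.8, -0.1, -0.4]
finger_gap: 0.0
0.203 (np.float64(341.89034902563276), np.float64(218.73841476505143))
0.215 (np.float64(341.9113424803109), np.float64(214.4981644679836))
0.221 (np.float64(341.92192130285565), np.float64(212.3614577598264))
0.227 (np.float64(341.93255542775734), np.float64(210.21358110185193))
0.231 (np.float64(341.93967578241296), np.float64(208.77541447293967))
```

View pics/c6.png

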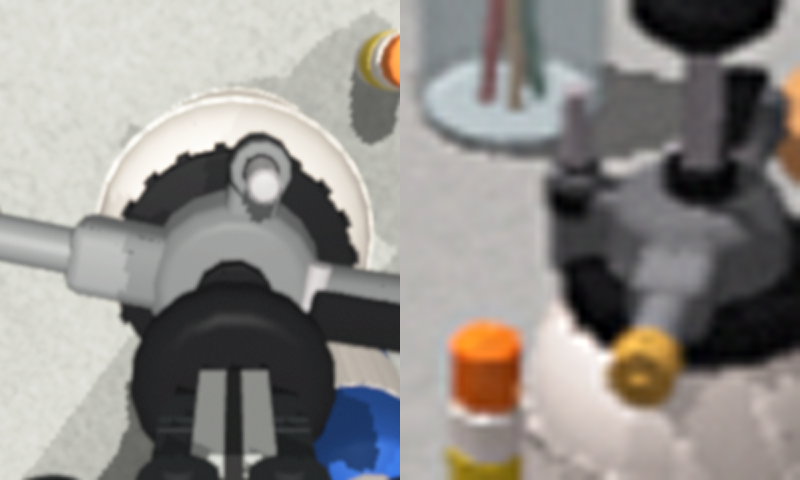

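View pics/c7.png

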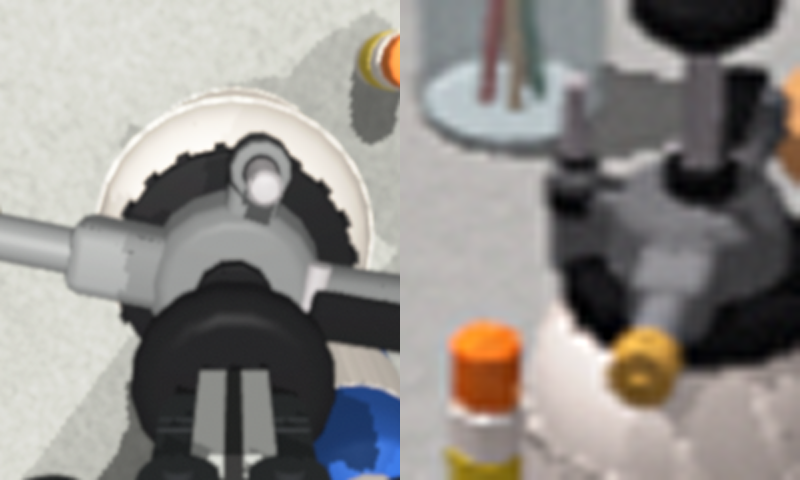

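After five strokes a dark ring shows at the pin's foot, at side crop (577,160). An extra stroke changes nothing once the pin is out, so I'll do a sixth and compare.

```bash

python3 -m crank '[[0,[0,0,-0.012],0],[0,[0,0,-0.012],0],[0,[0,0,-0.011],0],[0,[0,0,-0.01],0],[0,[0,0,-0.005],0],[0,[0,0,0],0],[0,[0,0,0],0],[0,[0,0,0],0]]'
python3 -m crank '[[0,[0,0,0.012],0],[0,[0,0,0.013],0],[0,[0,0,0.013],0],[0,[0,0,0.012],0],[0,[0,0,0],0],[0,[0,0,0],0],[0,[0,0,0],0]]'
python3 look.py 8 >/dev/null
python3 - <<'E'
import cv2,numpy as np
for k in ('7','8'):
    pass
ws=[cv2.resize(cv2.imread('pics/w%s.png'%k)[160:220,300:350],(266,320),interpolation=cv2.INTER_CUBIC) for k in '678']
ss=[cv2.resize(cv2.imread('pics/s%s.png'%k)[205:230,330:351],(266,280),interpolation=cv2.INTER_CUBIC) for k in '678']
cv2.imwrite('pics/cmp8.png',np.vstack([np.hstack(ws),np.hstack(ss)]))
f=lambda n,k:cv2.imread('pics/%s%s.png'%(n,k)).astype(int)
for n,sl in(('s',np.s_[200:230,330:352]),('w',np.s_[160:225,300:350])): print(n,[abs(f(n,a)[sl]-f(n,b)[sl]).mean().round(2) for a,b in('67','78')])
E
```

```text
time_s: 10.72
tcp_pos: [0.4643, -0.0656, 0.2299]
eef_rot: [3.108, 0.441, 0.006]
ft_force: [-5.2, 1.1, 24.1]
finger_gap: -0.0
time_s: 11.3
tcp_pos: [0.4631, -0.0652, 0.2761]
eef_rot: [-3.109, -0.441, 0.003]
ft_force: [-0.4, -0.8, -0.2]
finger_gap: 0.0
s [np.float64(2.66), np.float64(1.52)]
w [np.float64(2.5), np.float64(0.78)]
```

View pics/cmp8.png

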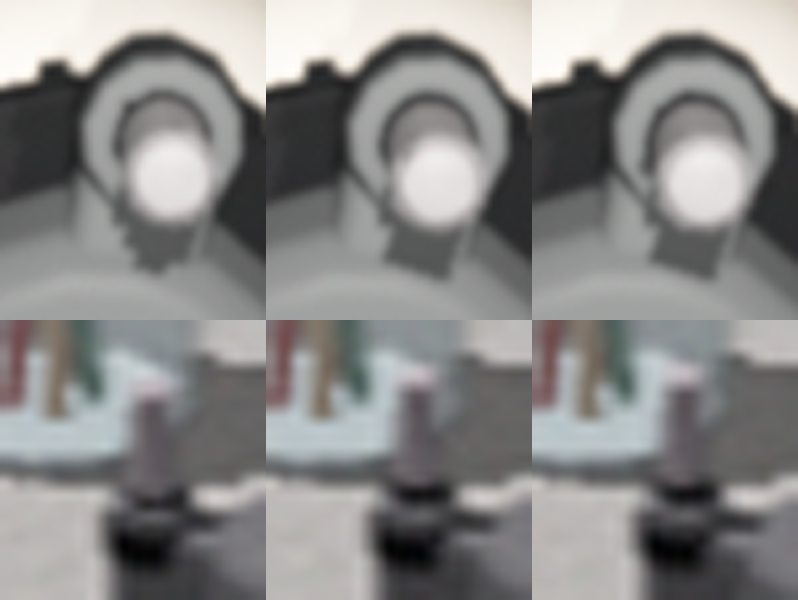

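Strokes 5 and 6 give identical pictures, with the black ring standing clear above the gland (wrist: ring at upper (700,110); side: (685,490)). The pin is fully out. I'll move the hand clear.

```bash

python3 -m crank '[[0,[0,0,0.02],0],[0,[0,0,0.03],0],[0,[0,0,0.03],0],[0,[0,0,0.02],0],[0,[-0.025,-0.015,0],0],[0,[-0.025,-0.015,0],0],[0,[-0.025,-0.015,0],0],[0,[-0.025,-0.015,0],0],[0,[0,0,0],0],[0,[0,0,0],0],[0,[0,0,0],0],[0,[0,0,0],0]]'
python3 - <<'E'
from h import *
snap('wrist','w9');snap('side','s9')
s=status.get_state();A=(s['tcp_pos'],s['eef_rot']);print(s['tcp_pos'],s['time_s'],np.abs(s['joint_velocities']).max())
d=np.load('pics/w9.npz')['d']
a=cv2.imread('pics/s9.png');b=cv2.imread('pics/side0.png')
cv2.imwrite('pics/c9.png',np.hstack([cv2.resize(cv2.imread('pics/w9.png'),(400,300)),cv2.resize(a,(400,300))]))
df=abs(a.astype(int)-b).max(2)
m=(df>40).astype(np.uint8); n,_,st,_=cv2.connectedComponentsWithStats(m)
print([tuple(x) for x in st[1:] if x[4]>6])
E
```

```text
time_s: 12.4
tcp_pos: [0.3641, -0.1249, 0.377]
eef_rot: [-3.11, -0.443, 0.001]
ft_force: [-0.2, 0.7, -0.9]
finger_gap: 0.0003
[ 0.36402969 -0.12490006  0.37698931] 12.5 0.0045593780690190155
[(np.int32(380), np.int32(3), np.int32(91), np.int32(148), np.int32(4754)), (np.int32(415), np.int32(7), np.int32(225), np.int32(336), np.int32(20733)), (np.int32(515), np.int32(35), np.int32(53), np.int32(21), np.int32(365)), (np.int32(474), np.int32(40), np.int32(12), np.int32(12), np.int32(53)), (np.int32(444), np.int32(64), np.int32(54), np.int32(80), np.int32(1442)), (np.int32(464), np.int32(65), np.int32(16), np.int32(5), np.int32(57)), (np.int32(506), np.int32(85), np.int32(20), np.int32(8), np.int32(77)), (np.int32(529), np.int32(87), np.int32(8), np.int32(8), np.int32(47)), (np.int32(498), np.int32(90), np.int32(7), np.int32(7), np.int32(33)), (np.int32(401), np.int32(107), np.int32(4), np.int32(9), np.int32(25)), (np.int32(434), np.int32(111), np.int32(46), np.int32(91), np.int32(1988)), (np.int32(464), np.int32(178), np.int32(14), np.int32(11), np.int32(64)), (np.int32(470), np.int32(1
[... 297 characters left out ...]
t32(2), np.int32(5), np.int32(9)), (np.int32(592), np.int32(243), np.int32(34), np.int32(76), np.int32(1377)), (np.int32(580), np.int32(260), np.int32(12), np.int32(2), np.int32(20)), (np.int32(472), np.int32(276), np.int32(68), np.int32(64), np.int32(1328)), (np.int32(545), np.int32(316), np.int32(5), np.int32(3), np.int32(8)), (np.int32(553), np.int32(317), np.int32(15), np.int32(3), np.int32(20)), (np.int32(447), np.int32(318), np.int32(3), np.int32(5), np.int32(7)), (np.int32(587), np.int32(319), np.int32(27), np.int32(13), np.int32(128)), (np.int32(538), np.int32(322), np.int32(4), np.int32(7), np.int32(13)), (np.int32(448), np.int32(324), np.int32(192), np.int32(116), np.int32(11478))]
```

View pics/s9.png

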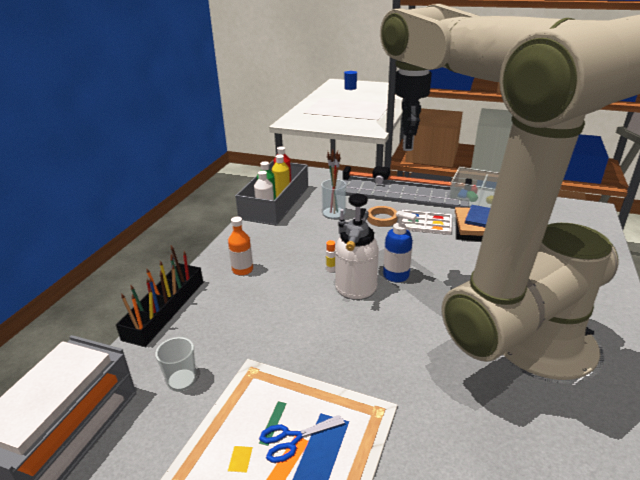

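View pics/w9.png

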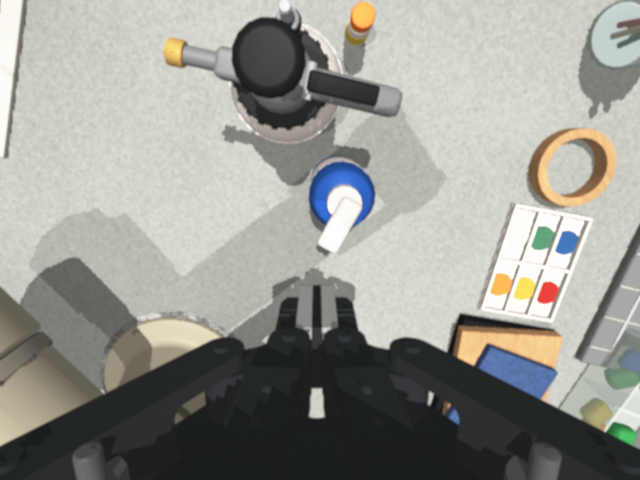

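Apart from the arm and its shadow, the only change in the side picture is at the pin, (340,211) to (340,219). The knob is up at (358,198), and the sprayer and bystanders haven't moved. Handing in.

```bash
python3 -c "
from workcell import ctrl
print(ctrl.close_job())"
```

```text
the job is handed in; nothing more can be done
None
```

I pumped the sprayer with six full strokes of the shut fingertips, and the pressure pin now stands fully out. The plunger reached its stop each time, at a fingertip height of 0.230 m with 17 to 27 N at the wrist. After each stroke I raised the fingers about 6 mm above the knob's rest height, so the spring could bring it all the way up.

**Pin:** the black ring stood clear above the gland after stroke 5. Stroke 6 changed nothing visible, so the pin is fully out. I judged this from the pictures and did not measure the tip's height.

**Scene:** I compared side pictures from before the first stroke and after the hand was clear. Away from the arm and its shadow, only the pin had changed. The plunger is back up, and the sprayer and the other objects are where they were.

**Hand-in:** the hand stopped clear at about (0.364, -0.125, 0.377) m, and I handed in at about 12.5 s. No check failed. The top and side views disagreed by about 7 mm on the knob's y position, and the wrist view, nozzle and grip agreed with the top view, so I used that value.

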